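# Load the grooved timber block into the spring cramp jig

## Task

Take the timber block with the groove across its top out of the rack and cramp it in the grey jig: with the end of the block push the sprung plunger fully back to its stop, without ramming it, then let the block down behind the steel toe, flat, groove up, square and central, and let go so that it stays squeezed between toe and plunger. In the rack only its ends can be gripped and in the jig only its sides, so set it down on the bench on the way and take it again. Leave the other two blocks in the rack and do not disturb the rest of the bench.

Things in the scene. Friction and masses are not known exactly. Their poses are not given: they have to be found in the camera images.
- grooved_center (a point): The block to load: pale softwood, 60 long (its x) x 38 wide (y) x 42 high (z), 40 to 85 g. A groove 12 wide and 12 deep runs across the middle of its top, along y. Point at the block's centre, 21 above its underside; alike when turned half round about z. It starts in any of the rack's three slots.
- plain_center (a point): A block of the same wood and outer size with a plain flat top; point at its centre. It stays in the rack.
- stepped_center (a point): A block of the same wood and outer size with a step 20 long and 12 deep cut into the top of one end (+x); point at its centre. It stays in the rack.
- rack: Fixed dark wooden rack, 158 along its y, 44 along x: base 10 thick, four walls 8 thick reaching 56 above the bench, 4 above the blocks' tops. Slots along x at y = -50, 0, +50, each 42 wide, open above and at both ends; the blocks lie in them along x, ends standing out 8. Origin on the bench under its middle. The bench between rack and jig, around x 0.47 y 0, is clear to set the block down.
- jig: Fixed grey spring cramp jig. Origin on the bench under the seat's middle; x is the way the plunger is pushed, z up. Flat bed 12 above the bench, x -60 to 125, y -55 to 55, no side walls. Steel toe bar 60 wide, 14 thick, 12 above the bed, inner face at x = -30. Dark plunger housing x 48 to 118, 64 wide, 50 above the bed.
- jig_seat (a point): Middle of the seat on the jig's bed, 12 above the bench; axes as the jig. A loaded block lies along x with its underside centred on this point (its centre 33 above the bench), its ends against toe and plunger. A block more than 12 above the bed clears the toe.
- plunger_face (a point): Middle of the front face of the sprung plunger's plate (40 wide, from 2 to 40 above the bed, 8 thick); the point is 21 above the bed, at jig x = 16 when the plunger is out (46 from the toe) and at 33 when it is fully back (63 from the toe). Its axes are the jig's.
- plunger (a joint): How far the plunger is pushed back, in m: 0 out, 0.017 at its hard stop. The spring takes about 5 N to start and 11 N at the stop, and returns it. With a block cramped it stands at about 0.014.
- glue: White plastic glue bottle, 52 across, 150 tall; bystander; origin under its middle on the bench.
- screws: Clear jar with a steel cap, 60 across, 70 tall; bystander; origin under its middle on the bench.
- mallet: Wooden mallet lying flat, head 55 x 110 x 70 at the origin, handle 190 to its -x; bystander; origin under its middle on the bench.
- trysquare: Try square lying flat, stock 100 along x, blade 150 along y; bystander; origin under its middle on the bench.
- tape: Grey tape measure 64 x 36 x 58 tall; bystander; origin under its middle on the bench.
- pencil: Flat carpenter's pencil 150 x 14 x 8, lying; bystander; origin under its middle on the bench.
- offcut: Timber offcut 160 x 38 x 20, lying; bystander; origin under its middle on the bench.
There are look-alikes about, which are no part of the job. Leave any blue or pink look-alike of the part that bears grooved_center alone.

How it is judged:
On the way, in this order (a step that is already met when the one before it is completed fails the run):
1. the grooved block is lifted clear of the rack (height (world z) of grooved_center above 0.08 m), for 0.1 s.
2. the grooved block pushes the plunger fully back (0.016 or more of 0.017) (value of joint plunger above 0.016 m and contact force between grooved and plunger above 3 N), for 0.1 s.
At the end, for the whole second after the job is handed in: The grooved block lies flat on the jig bed, groove up, tilt < 0.06 rad, centre within 3 mm of the seat along the jig and in height, 8 mm across, 0.12 rad in line, squeezed between toe and plunger (0.0115 to 0.016 m), released, at rest; the other two blocks within 15 mm of their starts (x of grooved_center in the frame of jig between -0.003 and 0.003 m and y of grooved_center in the frame of jig between -0.008 and 0.008 m and z of grooved_center in the frame of jig between 0.03 and 0.036 m and angle between the x axis of grooved_center and the x axis of jig, either way round below 0.12 rad and angle between grooved_center's own z axis and vertical below 0.06 rad and value of joint plunger between 0.0115 and 0.016 m and contact force between grooved and plunger above 2 N and linear speed of grooved below 0.02 m/s and contact force between the fingers and grooved below 0.1 N and distance of each of plain_center, stepped_center from where it was at the start of the episode below 0.015 m); the robot touches nothing.
It fails at once if the plunger is rammed: the block presses it with more than 45 N (contact force between grooved and plunger above 45 N).
It fails at once if another block is moved more than 15 mm (distance of any of plain_center, stepped_center from where it was at the start of the episode above 0.015 m).
It fails at once if a thing lying on the bench is moved more than 30 mm (distance of any of glue, screws, mallet, trysquare, tape, pencil, offcut from where it was at the start of the episode above 0.03 m).
It also fails if it takes over 67 s, if anything falls off the work surface, if the arm or the gripper's body presses on something with over 40 N, if the wrist force passes 120 N, or if a joint passes its speed limit or range.

## Robot

A 6-joint arm with a two-finger parallel gripper is mounted at the origin on the work surface. World frame = base frame: x ahead of the robot, y to its left, z up, the work surface at z = 0. Lengths are in m, angles in rad, forces in N, time in s.
With the tool pointing down it reaches from about 0.275 to 0.75 m from the base axis. Payload 10.2 kg.
Tool frame: the origin (TCP) lies on the front face of the gripper's body, between the roots of the fingers; the fingertips stand 64 mm ahead of it and the grasp point (between the pads) lies 45 mm ahead of it (robot.grasp_offset is the y of the grasp point in the tool frame, in m); y points along the fingers, z is the direction in which the jaws open and shut, and the axes are right-handed (so a half turn about y gives the same grasp; the last joint's range is limited). The gripper opens to 88 mm and grips with 3 to 60 N. Pads are 18 mm wide; open, the fingers measure 123 mm over their backs; the gripper's body (75 mm by 187 mm) begins 45 mm behind the grasp point.
Start: joints at [1.106, 0.313, 1.498, -0, 1.331, -0.223], TCP at [0.126, 0.51, 0.303] pointing down, gripper open.
Joint ranges: [-2.94, 2.94], [-0.97, 2.17], [0.19, 2.56], [-1.23, 4.37], [0.02, 3.11], [-2.88, 2.88]. Speed limits (rad/s): [2.39, 2.39, 3.01, 3.14, 3.14, 3.14].

## Interface

Orientations are given as [roll, pitch, yaw] about the fixed x, y, z axes, in that order (R = Rz(yaw) Ry(pitch) Rx(roll)).
In Python, from workcell import robot, snapshot gives the robot as it stands.
- The arm moves only by the tool play_rows, never from a script. Its arguments are lists of equal length, an entry for each row: "fingers": the opening, from 0 (shut) to 1 (fully open); "slide": the shift along the tool's x, y, z in cm, a list of three; "spin": the turn about the tool's y in degrees. In form: {"fingers": [fingers, ...], "slide": [[dx, dy, dz], ...], "spin": [spin, ...]}. A call has 1 to 8 rows; each row is the pose to reach, as a shift and turn from the pose commanded when the call began, along the tool's axes at that moment; what a row does not reach only later rows make up. A row lasts 1/8 s, in which the tool goes at most 62.5 mm and 10.7 degrees, less where a joint would pass 70% of its speed; a pose out of reach is approached as far as the arm can. A call with a gripper value outside its range is refused whole. The fingers move at their own pace and stop on an object; the grip force is fixed at half the most. Time passes only in rows, so rows that repeat a pose let the fingers close. It gives the time, the measured TCP pose, the force and the opening at its end, in the units of the state.
- robot.sense(): the state, without advancing time (a new reading comes with each control period).
- snapshot(name): name is "side" or "top" or "wrist"; returns a dict with "frame" (480x640x3 uint8, red, green, blue), "depth" (480x640 float32, m along the optical axis (not along the pixel's ray), 0 where there is no reading), "camera_matrix" (3x3 intrinsics, pixels), "pose" (4x4, takes a point from camera to world coordinates). Camera axes: x right, y down, z forward; pixel columns grow to the right and rows downward; lengths in m; the calibration is good to about 2 mm. The wrist camera is an equidistant fisheye: a pixel r from the principal point sees the ray r / f radians off the axis. A picture is of the moment at which its call begins.
- robot.hand_in(): hands the job in, once; it reports no verdict.
The state is a dict: "clock": time; "qpos": joint angles; "joint_velocities": joint speeds; "joint_torque": joint torques, N m; "eef_pos": TCP position; "ee_rot": TCP orientation; "force": force on the tool from outside, world axes, zero at the start; "moment": the same for the moment, N m; "width": opening from 0.0 (shut) to 1.0 (fully open).
Only numpy, scipy, OpenCV 4.12 (cv2) and the standard library are available. Lean on these libraries where they do the work, as an engineer would, in place of code of your own. Each camera call takes 0.05 s, during which the arm holds its last target.

## Working session

There is one attempt and no reset: what is moved stays moved. The work goes in short steps, Python scripts to look and compute and a tool call to move; the robot and the scene stay as the last step left them, time stands still between calls to the robot, and variables do not carry over. Pictures are saved under pics/ and viewed, and the job is handed in when it is done.

Besides the shell and the picture viewer there is one more tool, called after ">>>" as name(argument=value, ...), one argument or row to a line, values as JSON. play_rows: Moves the arm, as the interface text tells. Its arguments: {"type":"object","properties":{"fingers":{"type":"array","items":{"type":"number"}},"slide":{"type":"array","items":{"type":"array","items":{"type":"number"}}},"spin":{"type":"array","items":{"type":"number"}}},"required":["fingers","slide","spin"]}

```bash
ls; mkdir -p pics
cat > h.py <<'E'
import numpy as np, cv2
from workcell import robot, snapshot
def save(n,s): cv2.imwrite(f'pics/{n}.png',s['frame'][:,:,::-1])
E
python3 - <<'E'
from h import *
import pickle
d={}
for n in ['top','side','wrist']:
    s=snapshot(n); save(n+'0',s); d[n]=s
    print(n,s['camera_matrix'].tolist(),s['pose'].round(4).tolist())
pickle.dump(d,open('s0.pkl','wb'))
print(robot.sense(), robot.grasp_offset)
E
```

```text
pics
top [[574.5615477521476, 0.0, 316.6233141940683], [0.0, 574.5615477521476, 242.34823536003103], [0.0, 0.0, 1.0]] [[-0.0169, -0.9847, 0.1736, 0.3056], [-0.9997, 0.0201, 0.0164, -0.0492], [-0.0196, -0.1733, -0.9847, 1.241], [0.0, 0.0, 0.0, 1.0]]
side [[532.5921498526242, 0.0, 322.5403133894187], [0.0, 532.5921498526242, 246.9957929173517], [0.0, 0.0, 1.0]] [[0.904, -0.2593, 0.34, 0.102], [-0.4276, -0.5355, 0.7283, -0.9206], [-0.0068, -0.8037, -0.5949, 0.7544], [0.0, 0.0, 0.0, 1.0]]
wrist [[371.64829954431775, 0.0, 314.05738122007807], [0.0, 371.64829954431775, 244.59031386016846], [0.0, 0.0, 1.0]] [[0.2404, 0.9295, 0.2798, 0.0543], [0.9707, -0.2297, -0.0712, 0.5264], [-0.0019, 0.2887, -0.9574, 0.3848], [0.0, 0.0, 0.0, 1.0]]
{'clock': 0.15, 'qpos': array([ 1.10559103e+00,  3.13325244e-01,  1.49819610e+00,  1.25622888e-05,
        1.33098367e+00, -2.23386213e-01]), 'joint_velocities': array([-0.00065215, -0.00263791, -0.00233576,  0.00018511,  0.00073785,
        0.00089897]), 'joint_torque': array([ 1.59108047e-03, -4.02310503e+01, -2.52313596e+01,  6.93765236e-02,
        3.44119873e-02, -7.45881198e-05]), 'eef_pos': array([0.12567728, 0.50963113, 0.3023156 ]), 'ee_rot': array([-1.57168332e+00,  2.14015319e-04, -2.41822170e-01]), 'force': array([ 1.19129098, -0.60210409, -0.03189981]), 'moment': array([0.01010475, 0.00647369, 0.05761106]), 'width': 1.0037597013361834} 0.0453
```

View pics/top0.png

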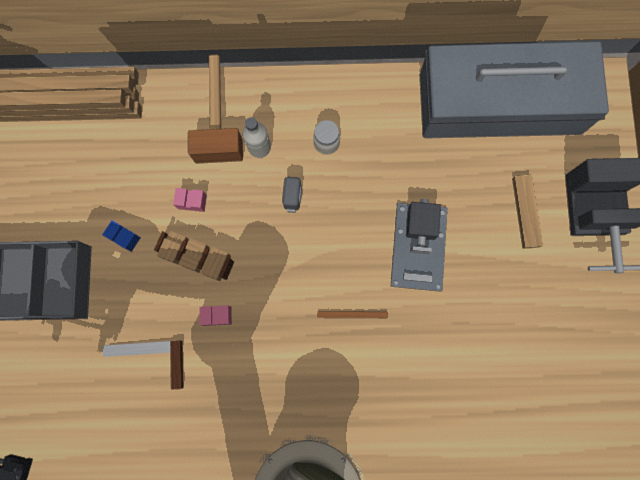

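View pics/side0.png

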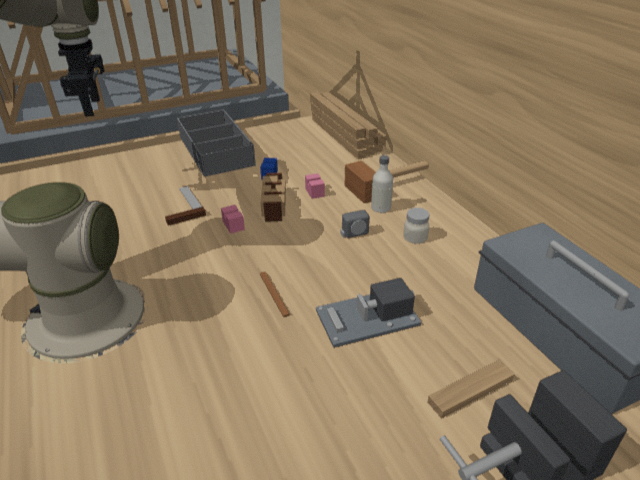

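The top view shows the rack near (193,256) and the jig near (420,245), with its toe at (418,276) and plunger housing at (423,218). Pink and blue look-alikes surround the rack. I'll zoom in on the rack and jig.

Run:
```python
import pickle,cv2,numpy as np
d=pickle.load(open('s0.pkl','rb'))
f=d['top']['frame'][:,:,::-1]
a=cv2.resize(f[225:290,145:245],(800,520),interpolation=cv2.INTER_CUBIC)
b=cv2.resize(f[190:300,380:460],(436,600),interpolation=cv2.INTER_CUBIC)
g=d['side']['frame'][:,:,::-1]
c=cv2.resize(g[150:230,220:320],(750,600),interpolation=cv2.INTER_CUBIC)
for n,i in zip(['za','zb','zc'],[a,b,c]): cv2.imwrite(f'pics/{n}.png',i)
```

```text
(no output)
```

View pics/za.png

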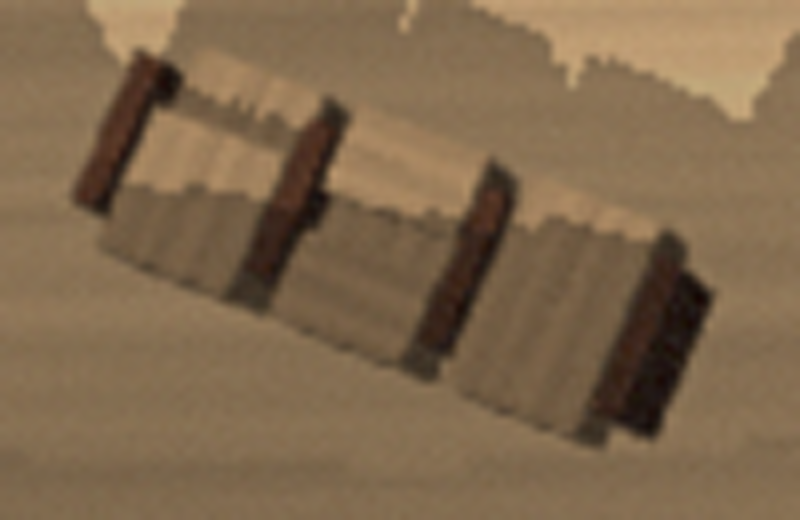

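View pics/zb.png

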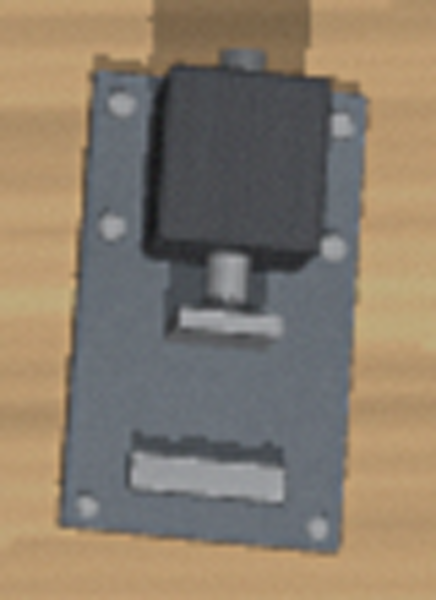

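View pics/zc.png

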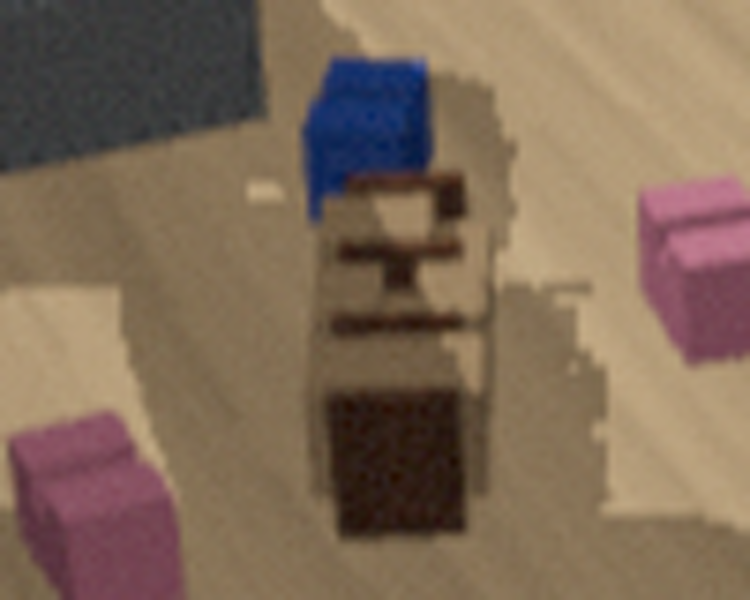

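View pics/wrist0.png

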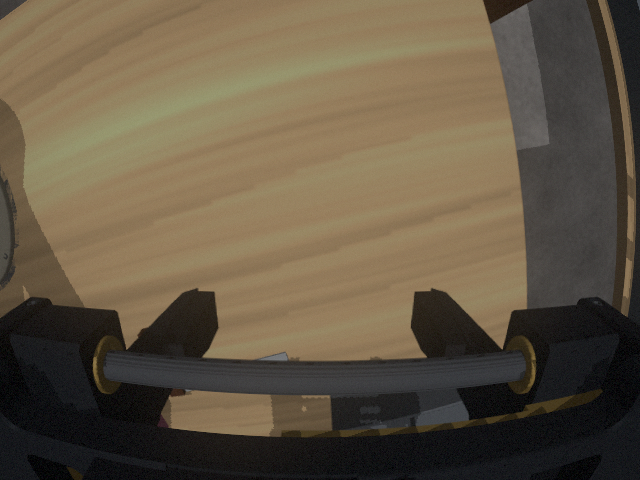

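The second wall (second dark bar from the left) has a dark notch halfway along, in both the top crop (318,205) and the side crop (400,270). That puts the groove in the middle slot. The first wall's notch is at its far end, so the left slot holds the stepped block and the right slot the plain one. Next I'll measure the poses.

```bash
cat >> h.py <<'E'
def cloud(s):
    K=s['camera_matrix'];D=s['depth'];v,u=np.mgrid[:480,:640]
    p=np.stack([(u-K[0,2])/K[0,0]*D,(v-K[1,2])/K[1,1]*D,D],-1)
    return p@s['pose'][:3,:3].T+s['pose'][:3,3]
def onplane(s,uv,z):
    K=s['camera_matrix'];uv=np.asarray(uv,float).reshape(-1,2)
    r=np.c_[(uv-K[[0,1],[2,2]])/[K[0,0],K[1,1]],np.ones(len(uv))]@s['pose'][:3,:3].T
    o=s['pose'][:3,3]; return o+r*((z-o[2])/r[:,2])[:,None]
E
python3 - <<'E'
from h import *
import pickle
d=pickle.load(open('s0.pkl','rb'));s=d['top'];P=cloud(s);f=s['frame'].astype(int)
def rect(xy):
    c,(w,h),a=cv2.minAreaRect((xy*1000).astype(np.float32)); return np.round(c,1),round(w,1),round(h,1),round(a,2)
sub=np.zeros((480,640),bool);sub[190:300,380:460]=1
m=sub&(f[:,:,2]>f[:,:,0]+5)&(abs(P[:,:,2]-.012)<.006)
print('bedz',np.median(P[m][:,2]),m.sum())
cs=cv2.findContours(m.astype(np.uint8),0,1)[0];c=max(cs,key=cv2.contourArea)
print('bed',rect(onplane(s,c[:,0],.012)[:,:2]))
m=sub&(P[:,:,2]>.055);print('hous',np.median(P[m][:,2]),rect(onplane(s,np.argwhere(m)[:,::-1],.062)[:,:2]))
# toe: bright pixels low
m=sub&(f.sum(2)>400)&(abs(f[:,:,0]-f[:,:,2])<25);m[:262]=0
n,l,st,ce=cv2.connectedComponentsWithStats(m.astype(np.uint8))
i=1+np.argmax(st[1:,4]);print('toe',st[i],rect(onplane(s,np.argwhere(l==i)[:,::-1],.024)[:,:2]),np.median(P[l==i][:,2]))
# rack
sub[:]=0;sub[222:292,145:245]=1
m=sub&(P[:,:,2]>.030);print('rack+blocks',rect(onplane(s,np.argwhere(m)[:,::-1],.054)[:,:2]),m.sum())
w=sub&(f[:,:,0]-f[:,:,2]>8)&(f.sum(2)<190)&(P[:,:,2]>.048)
n,l,st,ce=cv2.connectedComponentsWithStats(w.astype(np.uint8))
for i in range(1,n):
    if st[i,4]>20: print('wall',st[i],rect(onplane(s,np.argwhere(l==i)[:,::-1],.056)[:,:2]),np.median(P[l==i][:,2]))
# wall-like brown obstacles
E
```

```text
bedz 0.01050655417510482 2488
bed (array([ 509.8, -249.9]), 108.2, 182.3, 83.31)
hous 0.060179119612362 (array([ 504.9, -241.2]), 230.4, 151.7, 0.39)
toe [404 273  28   9 165] (array([ 440.9, -241.8]), 57.5, 12.8, 83.39) 0.022481140674658784
rack+blocks (array([491.1, 228.6]), 196.1, 118.0, 77.19) 2071
wall [155 232  10  20  79] (array([523.4, 301.2]), 8.9, 41.7, 67.05) 0.05398508176793193
wall [175 240  12  20  90] (array([504.9, 255.9]), 11.2, 43.9, 68.55) 0.054226671393337256
wall [197 248  12  21  96] (array([485.5, 209.2]), 10.6, 43.4, 67.67) 0.053675345241251726
wall [219 256  12  22  95] (array([467. , 164.1]), 10.3, 44.1, 68.14) 0.05427460324826083
```

Jig yaw is about -6.7° with the seat at about (0.4775,-0.2461). The toe-to-bed-centre distance comes out at 69.4 mm against the true 69.5. The rack centre is about (0.495,0.2326) with yaw about -22.4°, so the tool yaw needs to be -112.4°. First move is to hover over the rack.

>>> play_rows(
  fingers=[1, 1, 1, 1, 1, 1, 1, 1],
  slide=[
    [5.3, 1, -2.25],
    [10.6, 2, -4.5],
    [15.9, 3, -6.75],
    [21.2, 4, -9],
    [26.5, 5, -11.25],
    [31.8, 6, -13.5],
    [37.1, 7, -15.75],
    [42.5, 8, -18],
  ],
  spin=[10.5, 21, 31.5, 42, 52.5, 63, 73.5, 84],
)

```text
clock: 1.15
eef_pos: [0.4965, 0.2318, 0.2223]
ee_rot: [-1.571, 0.0, -1.714]
force: [0.9, -0.1, -0.1]
width: 0.998
```

>>> play_rows(
  fingers=[1, 1, 1],
  slide=[
    [0, 0, 0],
    [0, 0, 0],
    [0, 0, 0],
  ],
  spin=[10.5, 14.5, 14.5],
)

```text
clock: 1.52
eef_pos: [0.4952, 0.2331, 0.2225]
ee_rot: [-1.571, -0.0, -1.96]
force: [-0.0, 0.8, -0.8]
width: 1.006
```

Run:
```python
from h import *
import pickle
s=snapshot('wrist');save('w1',s);pickle.dump(s,open('w1.pkl','wb'))
t=snapshot('side');save('sd1',t)
r=robot.sense();print(r['clock'],r['eef_pos'],r['ee_rot'],np.degrees(r['ee_rot'][2]),r['qpos'],r['force'],(s['depth']>0).mean())
print(s['pose'])
```

```text
1.625 [0.49515911 0.23327536 0.22264274] [-1.57094858e+00 -1.08088405e-04 -1.95919793e+00] -112.2537724554923 [ 2.26163808e-01  4.35295491e-01  1.54131937e+00 -5.65176874e-07
  1.16516452e+00  6.14565640e-01] [-0.22979228  0.95329525 -0.29771919] 0.994365234375
[[ 9.24682539e-01 -3.64373590e-01 -1.10426853e-01  5.24635829e-01]
 [-3.80739007e-01 -8.85018323e-01 -2.67918600e-01  3.00914607e-01]
 [-1.07325958e-04  2.89783461e-01 -9.57092229e-01  3.04971820e-01]
 [ 0.00000000e+00  0.00000000e+00  0.00000000e+00  1.00000000e+00]]
```

View pics/w1.png

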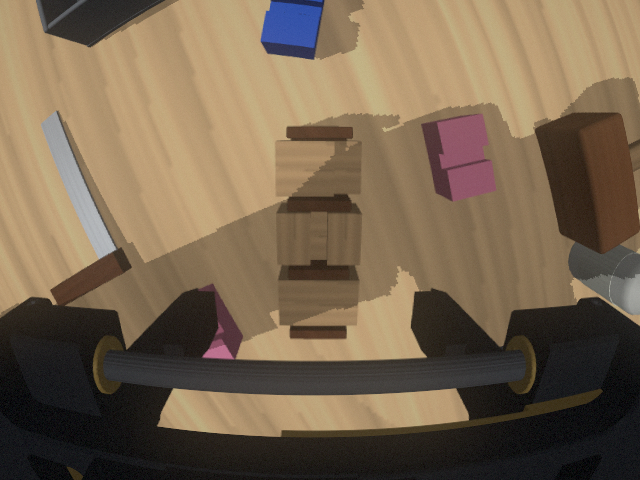

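The wrist view confirms it: the groove is in the middle slot at (318,235), the step is in the upper block at (345,165), and the lower block is plain. I'll refine the block pose from this closer view.

```bash
cat >> h.py <<'E'
def fray(s,uv):
    K=s['camera_matrix'];uv=np.asarray(uv,float).reshape(-1,2)
    d=(uv-K[[0,1],[2,2]])/K[0,0];r=np.linalg.norm(d,axis=1)+1e-12
    return np.c_[d/r[:,None]*np.sin(r)[:,None],np.cos(r)]
def fplane(s,uv,z):
    r=fray(s,uv)@s['pose'][:3,:3].T;o=s['pose'][:3,3];return o+r*((z-o[2])/r[:,2])[:,None]
def fcloud(s):
    v,u=np.mgrid[:480,:640];r=fray(s,np.c_[u.ravel(),v.ravel()]);p=r/r[:,2:]*s['depth'].reshape(-1,1)
    return (p@s['pose'][:3,:3].T+s['pose'][:3,3]).reshape(480,640,3)
E
python3 - <<'E'
from h import *
import pickle
s=pickle.load(open('w1.pkl','rb'));P=fcloud(s);f=s['frame'].astype(int)
def rect(xy):
    c,(w,h),a=cv2.minAreaRect((xy*1000).astype(np.float32)); return np.round(c,1),round(w,1),round(h,1),round(a,2)
sub=np.zeros((480,640),bool);sub[115:345,265:375]=1
top=sub&(P[:,:,2]>.045)&(P[:,:,2]<.064)
dark=(f.sum(2)<260)&(f[:,:,0]>f[:,:,2]*1.5)
for nm,m,z in [('wall',top&dark,.056),('wood',top&~dark,.052)]:
    m=cv2.morphologyEx(m.astype(np.uint8),cv2.MORPH_OPEN,np.ones((3,3)))
    n,l,st,ce=cv2.connectedComponentsWithStats(m)
    for i in range(1,n):
        if st[i,4]>60: print(nm,st[i],np.median(P[l==i][:,2]).round(4),rect(fplane(s,np.argwhere(l==i)[:,::-1],z)[:,:2]))
m=sub&(P[:,:,2]>.035);print('all',rect(fplane(s,np.argwhere(m)[:,::-1],.052)[:,:2]))
# rows across middle block: ends
for v in (225,235,245,290,300,310):
    r=np.where(top[v]&(P[v,:,2]>.046))[0];print(v,r.min(),r.max(),fplane(s,[[r.min(),v],[r.max()+1,v]],.052)[:,:2].round(4).tolist())
E
```

```text
wall [287 127  66  11 720] 0.0566 (array([528.8, 301.7]), 6.9, 43.1, 67.8)
wall [285 198  67  17 990] 0.0561 (array([508.9, 255.6]), 11.2, 45.3, 67.69)
wall [ 279  264   80   19 1146] 0.0556 (array([490.8, 210.3]), 13.9, 57.3, 67.28)
wall [290 325  56  14 697] 0.0562 (array([471.7, 165.2]), 11.4, 42.7, 66.26)
wood [ 275  141   60   56 3254] 0.0526 (array([509.8, 282.5]), 38.0, 40.4, 67.33)
wood [ 276  213   35   52 1675] 0.0526 (array([483.2, 239.6]), 37.7, 24.1, 67.45)
wood [ 328  214   34   51 1584] 0.0526 (array([516.8, 225.4]), 37.1, 23.5, 67.87)
wood [ 278  281   82   45 3434] 0.0526 (array([480.7, 185.8]), 37.2, 60.5, 67.59)
all (array([502.1, 234.1]), 169.3, 81.3, 68.73)
225 276 361 [[0.4762, 0.2536], [0.5322, 0.2306]]
235 276 360 [[0.4732, 0.2469], [0.529, 0.224]]
245 277 360 [[0.4709, 0.2399], [0.5264, 0.217]]
290 278 357 [[0.4572, 0.2076], [0.5123, 0.1849]]
300 279 357 [[0.4544, 0.1998], [0.5095, 0.1771]]
310 279 357 [[0.4509, 0.1921], [0.5066, 0.1691]]
```

>>> play_rows(
  fingers=[1, 1, 1, 1, 1, 1],
  slide=[
    [0, 4, 0.3],
    [0, 8, 0.3],
    [0, 11.5, 0.3],
    [0, 13.5, 0.3],
    [0, 14.4, 0.3],
    [0, 14.4, 0.3],
  ],
  spin=[0, 0, 0, 0, 0, 0],
)

```text
clock: 2.38
eef_pos: [0.498, 0.2322, 0.0788]
ee_rot: [-1.571, -0.0, -1.96]
force: [0.9, -0.4, 0.5]
width: 0.999
```

>>> play_rows(
  fingers=[0.8, 0.7, 0.62, 0.5, 0.5, 0.5, 0.5, 0.5],
  slide=[
    [0, 0, 0],
    [0, 0, 0],
    [0, 0, 0],
    [0, 0, 0],
    [0, 0, 0],
    [0, 0, 0],
    [0, 0, 0],
    [0, 0, 0],
  ],
  spin=[0, 0, 0, 0, 0, 0, 0, 0],
)

```text
clock: 3.38
eef_pos: [0.4982, 0.2321, 0.0791]
ee_rot: [-1.57, 0.0, -1.961]
force: [-1.1, 0.6, 5.3]
width: 0.68
```

Run:
```python
from h import *
s=snapshot('side');save('sd2',s);cv2.imwrite('pics/sd2z.png',cv2.resize(s['frame'][110:250,170:360,::-1],(760,560)))
s=snapshot('wrist');save('w2',s)
r=robot.sense();print(r['clock'],r['eef_pos'],r['width']*88,np.degrees(r['ee_rot'][2]),r['force'])
```

```text
3.475 [0.49819423 0.23210893 0.07912044] 59.97995195038993 -112.34984562480949 [-0.34472796 -0.32111941  5.07164237]
```

View pics/w2.png

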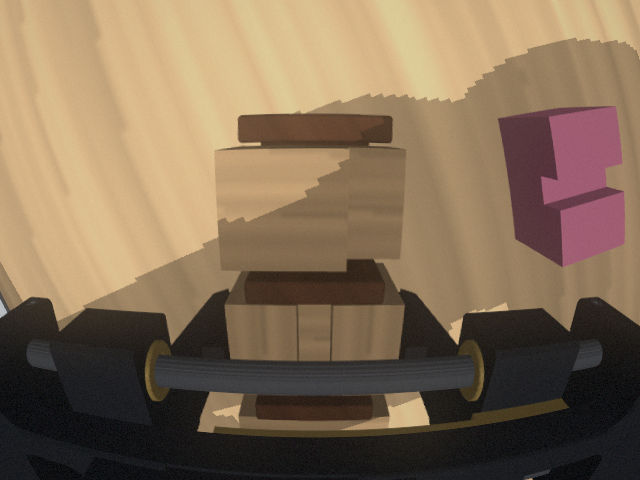

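View pics/sd2z.png

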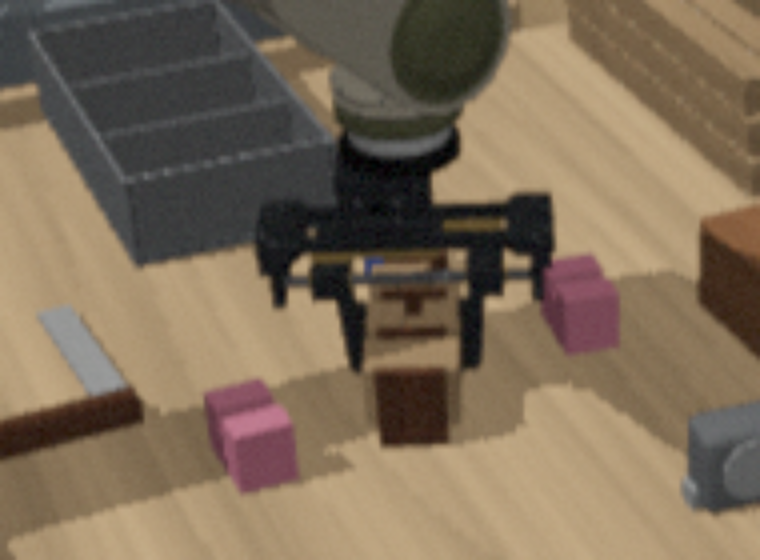

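Opening reads 60.0 mm, matching the block's length, and the wrist view shows the grooved block (315,330) between the fingers. Lifting now.

>>> play_rows(
  fingers=[0.5, 0.5, 0.5, 0.5, 0.5, 0.5, 0.5, 0.5],
  slide=[
    [0, -0.5, 0],
    [0, -1.5, 0],
    [0, -2.5, 0],
    [0, -4, 0],
    [0, -6, 0],
    [0, -8.5, 0],
    [0, -11, 0],
    [0, -11, 0],
  ],
  spin=[0, 0, 0, 0, 0, 0, 0, 0],
)

```text
clock: 4.47
eef_pos: [0.4986, 0.2322, 0.1908]
ee_rot: [-1.567, 0.002, -1.961]
force: [0.1, 0.3, -1.1]
width: 0.679
```

Run:
```python
from h import *
s=snapshot('wrist');save('w3',s)
r=robot.sense();print(r['clock'],r['eef_pos'],r['width']*88,np.degrees(r['ee_rot'][2]),r['force'])
```

```text
4.525 [0.49808314 0.23205891 0.18924905] 59.20745268744528 -112.35308763844439 [ 0.10590036  0.25762339 -1.10814274]
```

View pics/w3.png

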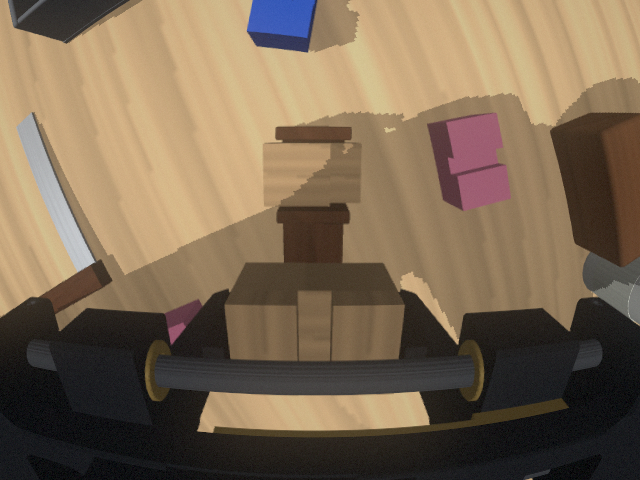

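Block held with groove up (315,330). Carrying it to the bench near (0.47,0), turning it into line with the jig.

>>> play_rows(
  fingers=[0.5, 0.5, 0.5, 0.5, 0.5, 0.5, 0.5, 0.5],
  slide=[
    [3.5, 0, 1],
    [8, 0, 2.2],
    [12.5, 0, 3.5],
    [17, 0, 4.7],
    [20.5, 3, 5.6],
    [22.5, 6, 6.2],
    [22.5, 9, 6.2],
    [22.5, 11, 6.2],
  ],
  spin=[-3, -6, -9, -12, -15.7, -15.7, -15.7, -15.7],
)

```text
clock: 5.52
eef_pos: [0.4688, 0.0003, 0.0766]
ee_rot: [-1.574, 0.0, -1.688]
force: [0.2, -0.3, 0.1]
width: 0.678
```

>>> play_rows(
  fingers=[0.5, 0.5, 0.5, 0.5],
  slide=[
    [0, 0.4, 0],
    [0, 0.7, 0],
    [0, 0.9, 0],
    [0, 1, 0],
  ],
  spin=[0, 0, 0, 0],
)

```text
clock: 6.02
eef_pos: [0.47, 0.0004, 0.0691]
ee_rot: [-1.57, -0.0, -1.687]
force: [-2.1, 0.3, 13.0]
width: 0.675
```

It touches the bench (13 N up). Releasing and backing off.

>>> play_rows(
  fingers=[0.75, 0.85, 1, 1, 1, 1, 1, 1],
  slide=[
    [0, 0, 0],
    [0, 0, 0],
    [0, 0, 0],
    [0, 0, 0],
    [0, -2, 0],
    [0, -6, 0],
    [0, -10, 0],
    [0, -14, 0],
  ],
  spin=[0, 0, 0, 0, 0, 0, 0, 0],
)

```text
clock: 7.02
eef_pos: [0.4696, 0.0004, 0.2101]
ee_rot: [-1.571, -0.0, -1.687]
force: [0.7, -1.2, 0.4]
width: 0.995
```

Run:
```python
from h import *
import pickle
s=snapshot('wrist');save('w4',s)
r=robot.sense();print(r['clock'],r['eef_pos'],r['width']*88,np.degrees(r['ee_rot'][2]),r['force'])
P=fcloud(s);f=s['frame'].astype(int)
m=(P[:,:,2]>.036)&(P[:,:,2]<.05)&(np.hypot(P[:,:,0]-.47,P[:,:,1])<.06)
xy=fplane(s,np.argwhere(m)[:,::-1],.042)[:,:2]
print(m.sum(),cv2.minAreaRect((xy*1000).astype(np.float32)))
```

```text
7.075 [4.71251278e-01 1.54392099e-04 2.14733683e-01] 88.17877966448371 -96.6400919753683 [ 2.51194412 -0.9737254   5.3554602 ]
3717 ((471.5190734863281, 1.6279869079589844), (39.638031005859375, 60.32707214355469), 83.28124237060547)
```

View pics/w4.png

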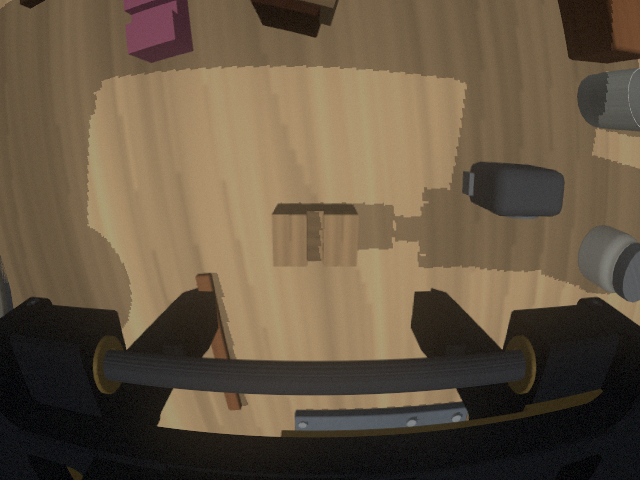

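The block stands at about (0.470,0.001) with yaw about -6.7°, groove up (315,237). Turning 90° to grip its sides.

>>> play_rows(
  fingers=[1, 1, 1, 1, 1, 1, 1, 1],
  slide=[
    [0, 0, 0],
    [0, 0, 0],
    [0, 0, 0],
    [0, 0, 0],
    [0, 0, 0],
    [0, 2, 0],
    [0, 4, 0],
    [0, 6, 0],
  ],
  spin=[10.5, 21, 31.5, 42, 52.5, 63, 73.5, 84],
)

```text
clock: 8.07
eef_pos: [0.4697, 0.0004, 0.148]
ee_rot: [-1.571, 0.0, 3.124]
force: [-0.2, -0.3, 0.3]
width: 0.998
```

>>> play_rows(
  fingers=[1, 1, 1, 1, 1, 1],
  slide=[
    [0, 0, 0],
    [0, 2, 0],
    [0, 4.5, 0],
    [0, 7, 0],
    [0, 8, 0],
    [0, 8, 0],
  ],
  spin=[6, 6, 6, 6, 6, 6],
)

```text
clock: 8.82
eef_pos: [0.4697, 0.0004, 0.0686]
ee_rot: [-1.571, -0.001, 3.025]
force: [0.8, -0.0, 0.4]
width: 1.0
```

>>> play_rows(
  fingers=[0.8, 0.65, 0.5, 0.4, 0.3, 0.25, 0.25, 0.25],
  slide=[
    [0, 0, 0],
    [0, 0, 0],
    [0, 0, 0],
    [0, 0, 0],
    [0, 0, 0],
    [0, 0, 0],
    [0, 0, 0],
    [0, 0, 0],
  ],
  spin=[0, 0, 0, 0, 0, 0, 0, 0],
)

```text
clock: 9.82
eef_pos: [0.4698, 0.0004, 0.0688]
ee_rot: [-1.571, -0.0, 3.026]
force: [-0.2, -0.1, 1.2]
width: 0.432
```

Run:
```python
from h import *
s=snapshot('wrist');save('w5',s)
r=robot.sense();print(r['clock'],r['eef_pos'],r['width']*88,np.degrees(r['ee_rot']),r['force'],r['qpos'])
s=snapshot('top')
P=cloud(s);print(P.shape);save('t5',s)
```

```text
9.875 [4.69799511e-01 3.91408423e-04 6.87597827e-02] 37.868444207426144 [-9.00010213e+01  5.51077399e-04  1.73342110e+02] [-0.54346396  0.35080958  2.38693643] [-2.49327639e-01  5.36411716e-01  1.89106054e+00  2.89249201e-05
  7.14113235e-01  1.43764893e+00]
(480, 640, 3)
```

View pics/w5.png

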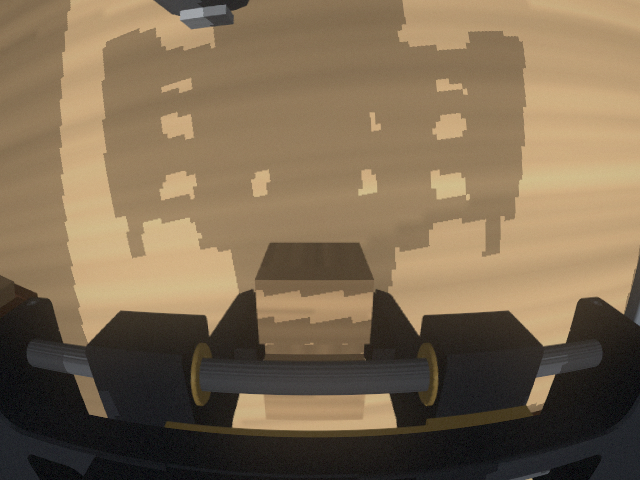

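Sides gripped at 37.9 mm. Lifting, then hovering short of the jig so the wrist camera can re-measure it. The block centred itself between the jaws in the rack, and that showed the top camera about 3 mm off in x.

>>> play_rows(
  fingers=[0.25, 0.25, 0.25, 0.25, 0.25, 0.25, 0.25, 0.25],
  slide=[
    [0, -1, 0],
    [0, -4, 0],
    [0, -8, 1.5],
    [1, -12, 6],
    [2, -15, 11],
    [3.5, -15, 16],
    [5, -15, 21],
    [5.7, -15, 24.3],
  ],
  spin=[0, 0, 0, 0, 0, 0, 0, 0],
)

```text
clock: 10.92
eef_pos: [0.3839, -0.2361, 0.2194]
ee_rot: [-1.57, 0.001, 3.024]
force: [0.2, -0.2, -0.6]
width: 0.425
```

>>> play_rows(
  fingers=[0.25, 0.25],
  slide=[
    [0, 0, 0],
    [0, 0, 0],
  ],
  spin=[0, 0],
)

```text
clock: 11.18
eef_pos: [0.3851, -0.2337, 0.2189]
ee_rot: [-1.571, -0.0, 3.026]
force: [0.3, 0.2, 0.3]
width: 0.429
```

Run:
```python
from h import *
import pickle
s=snapshot('wrist');save('w6',s);pickle.dump(s,open('w6.pkl','wb'))
r=robot.sense();print(r['clock'],r['eef_pos'],r['width']*88,np.degrees(r['ee_rot']),r['force'])
```

```text
11.225 [ 0.38526352 -0.23345826  0.21887328] 37.9072963099422 [-9.00128675e+01 -3.83612580e-04  1.73401888e+02] [ 0.07148589  0.01450376 -0.59501662]
```

View pics/w6.png

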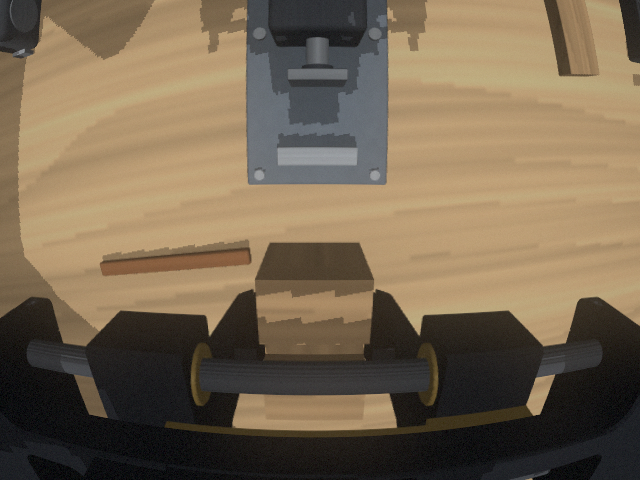

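The jig is clear: toe at (317,156), plunger plate at (317,77), bed front edge from (248,184) to (387,184). Casting these onto their known heights.

Run:
```python
from h import *
import pickle
s=pickle.load(open('w6.pkl','rb'));P=fcloud(s);f=s['frame'].astype(int)
def rect(xy):
    c,(w,h),a=cv2.minAreaRect((xy*1000).astype(np.float32)); return np.round(c,1),round(w,1),round(h,1),round(a,2)
m=(P[:,:,2]>.018)&(P[:,:,2]<.03)&(f.sum(2)>330)&(abs(f[:,:,0]-f[:,:,2])<30);m[:135]=0;m[175:]=0
n,l,st,ce=cv2.connectedComponentsWithStats(m.astype(np.uint8));i=1+np.argmax(st[1:,4])
print('toe',st[i],np.median(P[l==i][:,2]),rect(fplane(s,np.argwhere(l==i)[:,::-1],.024)[:,:2]))
b=(f[:,:,2]>=f[:,:,0])&(abs(P[:,:,2]-.012)<.008);b[200:]=0
b=b.astype(np.uint8)
# side edges rows 100..175, front edge cols
L=[];R=[]
for v in range(60,175,3):
    r=np.where(b[v,235:400])[0]+235;L.append((r.min(),v));R.append((r.max()+1,v))
F=[(u,np.where(b[:200,u])[0].max()+1) for u in range(255,380,3)]
def line(uv):
    p=fplane(s,uv,.012)[:,:2].astype(np.float32);vx,vy,x,y=cv2.fitLine(p,cv2.DIST_HUBER,0,.01,.01).ravel();return np.array([vx,vy]),np.array([x,y])
out=[line(q) for q in(L,R,F)]
for d,p in out: print(np.degrees(np.arctan2(d[1],d[0]))%180,p)
dx=out[0][0]+out[1][0] if out[0][0]@out[1][0]>0 else out[0][0]-out[1][0]
dx/=np.linalg.norm(dx);dx*=np.sign(dx[0]);dy=np.array([-dx[1],dx[0]])
yl=out[0][1]@dy;yr=out[1][1]@dy;xf=out[2][1]@dx
seat=dx*(xf+.06)+dy*(yl+yr)/2
print('yaw',np.degrees(np.arctan2(dx[1],dx[0])),'width',yl-yr,'seat',seat)
p=(P[:,:,2]>.044)&(P[:,:,2]<.058)&(f.sum(2)>280);p[110:]=0;p[:,:270]=0;p[:,370:]=0
n,l,st,ce=cv2.connectedComponentsWithStats(p.astype(np.uint8));i=1+np.argmax(st[1:,4])
print('plate',st[i],np.median(P[l==i][:,2]),rect(fplane(s,np.argwhere(l==i)[:,::-1],.052)[:,:2]))
```

```text
toe [ 277  147   81   19 1512] 0.02454915347807546 (array([ 445. , -244.1]), 59.6, 13.7, 83.27)
173.2293 [ 0.48100075 -0.19407363]
173.47472 [ 0.4678332  -0.30155122]
83.3497 [ 0.4224201  -0.24262589]
yaw -6.6479917 width 0.10827933 seat [ 0.48211718 -0.24870995]
plate [288  69  60  10 591] 0.05254286306327971 (array([ 502. , -250.9]), 38.9, 6.5, 83.45)
```

Run:
```python
from h import *
import pickle
s=pickle.load(open('w6.pkl','rb'));t=np.array([.38526,-.23346])
a=np.radians(173.4);zt=np.array([-np.sin(a),np.cos(a)]);xt=np.array([np.cos(a),np.sin(a)])
f=s['frame'].astype(int)
print(f[290,245:265].sum(1),f[290,365:385].sum(1))
P=fcloud(s);print(P[285,300:330:10])
for uv,z in [([[256,281],[373,281]],.1919),([[270,243],[359,243]],.150)]:
    p=fplane(s,uv,z)[:,:2];print(p,'tool z',(p-t)@zt,'tool x',(p-t)@xt)
```

```text
[390 396 347 279 204 129 109 151 257 398 320 272 270 270 260 264 273 267
 274 267] [269 261 262 262 259 271 302 370 425 458 307 165 132 117 176 261 387 437
 443 448]
[[ 0.46022199 -0.24352815  0.30143155]
 [ 0.41462132 -0.23694368  0.19295606]
 [ 0.41434094 -0.2400936   0.19316936]]
[[ 0.41747856 -0.21981365]
 [ 0.41308342 -0.25711087]] tool z [-0.01725902  0.02029618] tool x [-0.03043657 -0.03035739]
[[ 0.41777671 -0.21969212]
 [ 0.41333449 -0.25744056]] tool z [-0.01741401  0.02059484] tool x [-0.03071877 -0.03064469]
```

Seen by the same camera, the held block shows a bias of +1.5 mm along tool z. With that corrected, the seat is at about (0.4817,-0.2470). Next is the pre-push pose: jig x -22, underside 15 above the bed.

>>> play_rows(
  fingers=[0.25, 0.25, 0.25, 0.25, 0.25, 0.25, 0.25, 0.25],
  slide=[
    [-3, 0, 0.1],
    [-6.5, 1, 0.2],
    [-7.5, 4, 0.2],
    [-7.5, 7, 0.2],
    [-7.5, 9.5, 0.2],
    [-7.5, 11.3, 0.2],
    [-7.5, 12.2, 0.2],
    [-7.5, 12.2, 0.2],
  ],
  spin=[0, 0, 0, 0, 0, 0, 0, 0],
)

```text
clock: 12.22
eef_pos: [0.4595, -0.2445, 0.0967]
ee_rot: [-1.571, -0.0, 3.026]
force: [0.3, 0.4, -0.4]
width: 0.425
```

Run:
```python
from h import *
s=snapshot('wrist');save('w7',s)
t=snapshot('side');cv2.imwrite('pics/sd7z.png',cv2.resize(t['frame'][220:360,280:460,::-1],(771,600),interpolation=cv2.INTER_CUBIC))
r=robot.sense();print(r['clock'],r['eef_pos'],r['width']*88,np.degrees(r['ee_rot']),r['force'])
a=np.radians(-6.65);d=r['eef_pos'][:2]-[.4817,-.2470];print('jig xy',d@[np.cos(a),np.sin(a)],d@[-np.sin(a),np.cos(a)])
```

```text
12.325 [ 0.45967366 -0.2449556   0.09742746] 37.58924003277485 [-8.99653408e+01  5.36456458e-02  1.73372920e+02] [ 0.27208909 -0.4494511  -0.01026162]
jig xy -0.022114902870031983 -0.000520091023201105
```

View pics/w7.png

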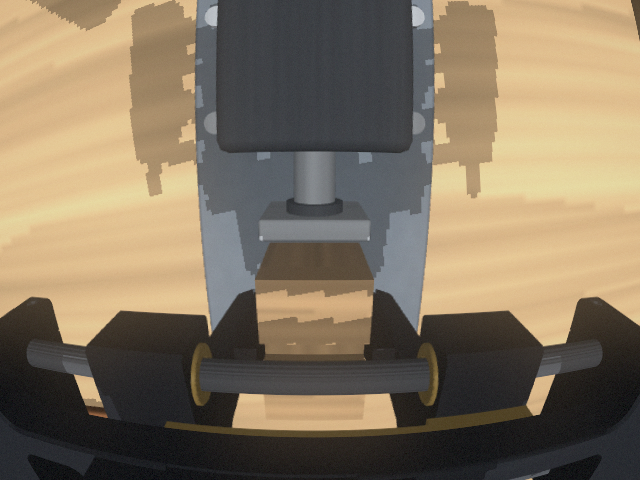

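View pics/sd7z.png

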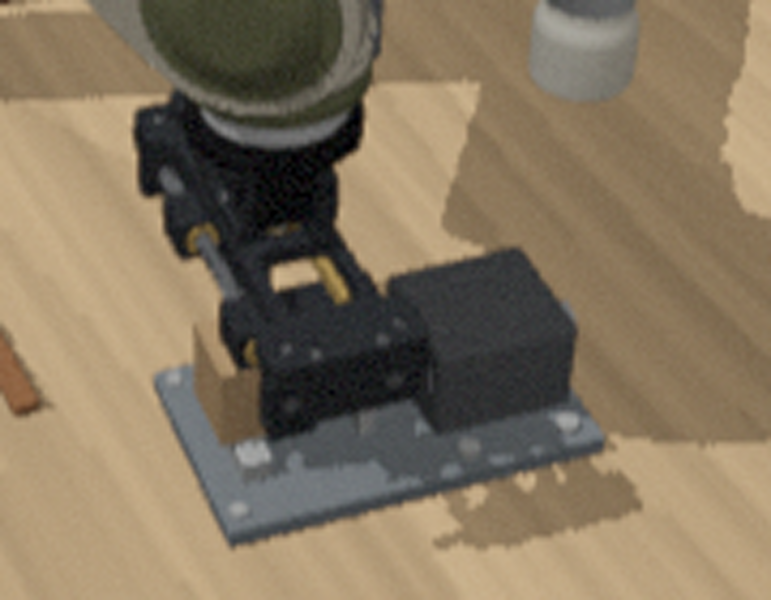

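The block sits squarely in front of the plate at (315,225). Pushing gently now; contact is expected at about 8 mm and the stop at about 25 mm.

>>> play_rows(
  fingers=[0.25, 0.25, 0.25, 0.25, 0.25, 0.25, 0.25, 0.25],
  slide=[
    [-0.4, 0, 0],
    [-0.6, 0, 0],
    [-0.8, 0, 0],
    [-1.0, 0, 0],
    [-1.2, 0, 0],
    [-1.4, 0, 0],
    [-1.6, 0, 0],
    [-1.6, 0, 0],
  ],
  spin=[0, 0, 0, 0, 0, 0, 0, 0],
)

```text
clock: 13.32
eef_pos: [0.4744, -0.2468, 0.0966]
ee_rot: [-1.571, -0.003, 3.026]
force: [-7.4, -0.0, 2.4]
width: 0.429
```

>>> play_rows(
  fingers=[0.25, 0.25, 0.25, 0.25, 0.25],
  slide=[
    [-0.2, 0, 0],
    [-0.4, 0, 0],
    [-0.6, 0, 0],
    [-0.7, 0, 0],
    [-0.7, 0, 0],
  ],
  spin=[0, 0, 0, 0, 0],
)

```text
clock: 13.95
eef_pos: [0.4811, -0.2475, 0.0965]
ee_rot: [-1.572, -0.004, 3.026]
force: [-10.8, -0.7, 4.8]
width: 0.428
```

```bash
cat >> h.py <<'E'
def rep():
    r=robot.sense();a=np.radians(-6.65);d=r['eef_pos'][:2]-[.4817,-.2470]
    print(r['clock'],r['eef_pos'],r['width']*88,np.degrees(r['ee_rot']),'F',r['force'],'M',r['moment']);print('jig xy',d@[np.cos(a),np.sin(a)],d@[-np.sin(a),np.cos(a)])
E
python3 - <<'E'
from h import *
s=snapshot('wrist');save('w8',s);rep()
E
```

```text
14.0 [ 0.48101554 -0.24752532  0.0965153 ] 37.75717700452171 [-90.05706608  -0.21580915 173.35907754] F [-9.97890142  0.5141096   3.46138279] M [2.64144632e-02 1.66176781e+00 4.47905336e-05]
jig xy -0.0006190232219036898 -0.0006010458273291888
```

View pics/w8.png

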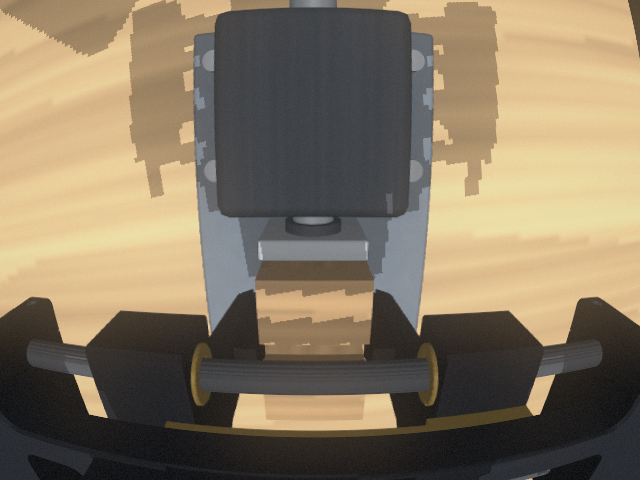

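The force is climbing along the spring (about 10 N), and the collar still shows a gap to the housing at (313,220). Easing the last few millimetres.

>>> play_rows(
  fingers=[0.25, 0.25, 0.25, 0.25],
  slide=[
    [-0.1, 0, 0],
    [-0.2, 0, 0],
    [-0.3, 0, 0],
    [-0.3, 0, 0],
  ],
  spin=[0, 0, 0, 0],
)

```text
clock: 14.5
eef_pos: [0.4839, -0.2479, 0.0965]
ee_rot: [-1.572, -0.004, 3.026]
force: [-10.1, 1.2, 4.6]
width: 0.431
```

>>> play_rows(
  fingers=[0.25, 0.25],
  slide=[
    [-0.05, 0, 0],
    [-0.05, 0, 0],
  ],
  spin=[0, 0],
)

```text
clock: 14.75
eef_pos: [0.484, -0.2479, 0.0964]
ee_rot: [-1.572, -0.005, 3.026]
force: [-13.4, 0.8, 4.9]
width: 0.427
```

>>> play_rows(
  fingers=[0.25, 0.25],
  slide=[
    [-0.05, 0, 0],
    [-0.05, 0, 0],
  ],
  spin=[0, 0],
)

```text
clock: 15.0
eef_pos: [0.4842, -0.2479, 0.0964]
ee_rot: [-1.572, -0.006, 3.026]
force: [-16.2, -0.4, 7.9]
width: 0.432
```

The force has risen past the spring's 11 N (to 16 N) with almost no travel, so the plunger is at its stop. A quick look for tilt or slip.

Run:
```python
from h import *
s=snapshot('wrist');save('w9',s);rep()
t=snapshot('side');cv2.imwrite('pics/sd9z.png',cv2.resize(t['frame'][220:360,280:460,::-1],(771,600),interpolation=cv2.INTER_CUBIC))
P=fcloud(s);u=[275,315,355];print([P[v,u,2].round(4).tolist() for v in (285,300,320,335)])
```

```text
15.05 [ 0.4841467  -0.24789476  0.09638768] 37.44801020426063 [-90.08793847  -0.36361534 173.36881503] F [-16.0072717    0.27571527   6.38300548] M [-0.016134    2.45839231 -0.0818525 ]
jig xy 0.0025338557783256823 -0.0006054024199177344
[[0.0702, 0.0698, 0.07], [0.07, 0.07, 0.0691], [0.0704, 0.0699, 0.0701], [0.07, 0.0708, 0.0698]]
```

View pics/w9.png

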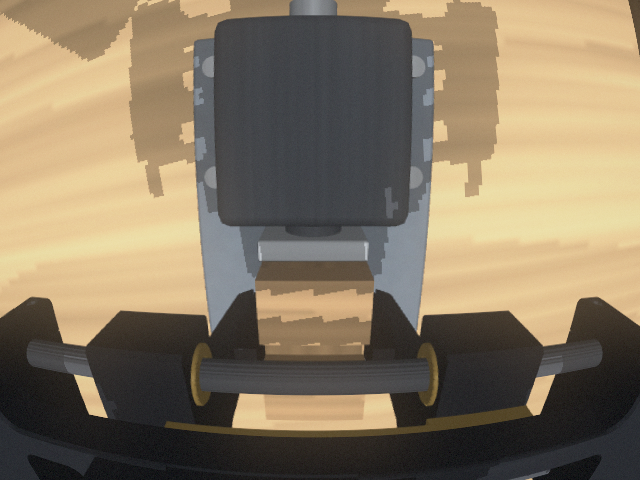

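View pics/sd9z.png

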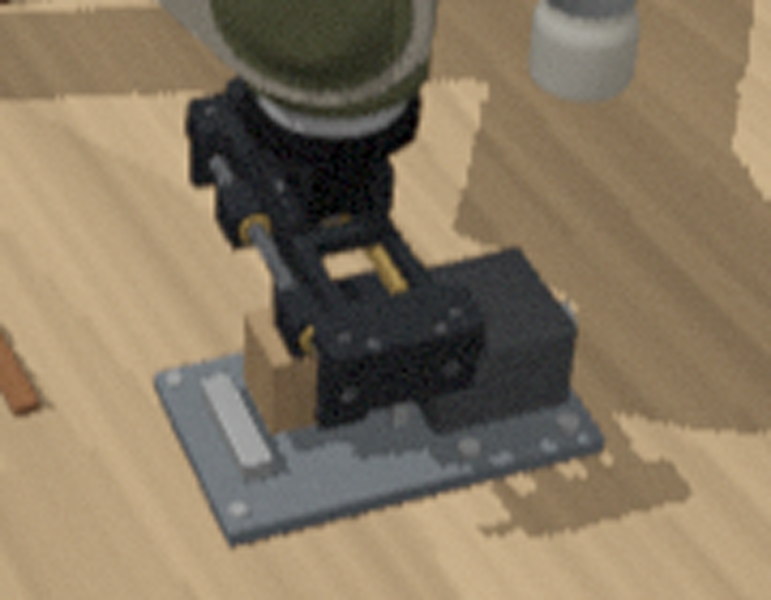

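The collar is against the housing at (313,228), the block top is level at 0.070, and the block clears the toe. Easing back 1 mm and lowering behind the toe.

>>> play_rows(
  fingers=[0.25, 0.25, 0.25, 0.25, 0.25, 0.25, 0.25, 0.25],
  slide=[
    [0.1, 0, 0],
    [0.1, 0.2, 0],
    [0.1, 0.4, 0],
    [0.1, 0.6, 0],
    [0.1, 0.8, 0],
    [0.1, 1.0, 0],
    [0.1, 1.2, 0],
    [0.1, 1.3, 0],
  ],
  spin=[0, 0, 0, 0, 0, 0, 0, 0],
)

```text
clock: 16.1
eef_pos: [0.4838, -0.2476, 0.0833]
ee_rot: [-1.572, -0.005, 3.026]
force: [-10.9, 0.6, 4.7]
width: 0.423
```

Run:
```python
from h import *
s=snapshot('wrist');save('w10',s);rep()
t=snapshot('side');cv2.imwrite('pics/sd10z.png',cv2.resize(t['frame'][220:360,280:460,::-1],(771,600),interpolation=cv2.INTER_CUBIC))
P=fcloud(s);u=[275,315,355];print([P[v,u,2].round(4).tolist() for v in (290,305,320,335)])
```

```text
16.15 [ 0.48372533 -0.24758385  0.08319403] 37.88684454285233 [-90.10042429  -0.27156551 173.36081852] F [-11.46946084   1.36732328   4.1651467 ] M [ 0.14817947  1.75230814 -0.00481596]
jig xy 0.002079314226310779 -0.000345376167046154
[[0.0576, 0.0569, 0.0561], [0.0566, 0.0575, 0.0565], [0.0581, 0.0567, 0.0568], [0.0577, 0.0572, 0.0564]]
```

View pics/sd10z.png

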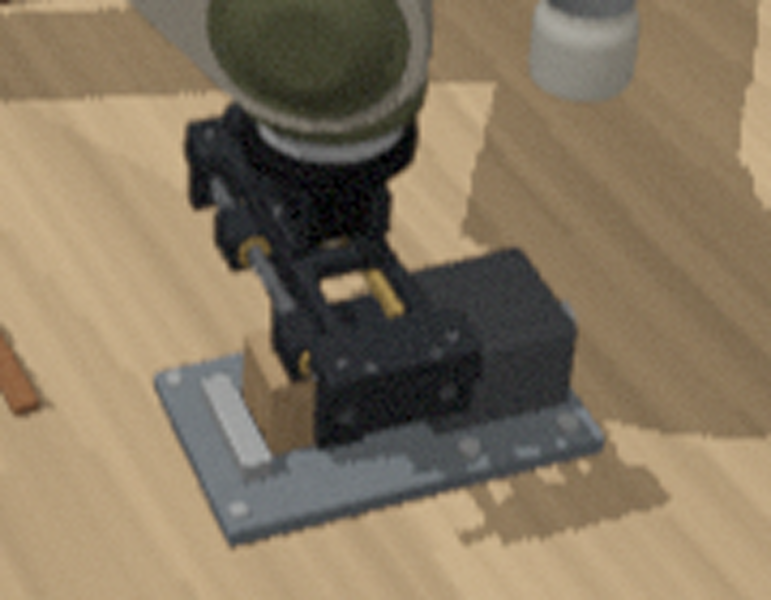

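The block is behind the toe and about 2 mm off the bed. Final lowering, watching the force.

>>> play_rows(
  fingers=[0.25, 0.25, 0.25],
  slide=[
    [0, 0.1, 0],
    [0, 0.15, 0],
    [0, 0.2, 0],
  ],
  spin=[0, 0, 0],
)

```text
clock: 16.58
eef_pos: [0.4838, -0.2476, 0.0814]
ee_rot: [-1.572, -0.004, 3.026]
force: [-10.7, 1.5, 4.5]
width: 0.431
```

>>> play_rows(
  fingers=[0.25, 0.25],
  slide=[
    [0, 0.05, 0],
    [0, 0.05, 0],
  ],
  spin=[0, 0],
)

```text
clock: 16.82
eef_pos: [0.4838, -0.2476, 0.0808]
ee_rot: [-1.572, -0.005, 3.026]
force: [-10.4, 1.2, 3.8]
width: 0.429
```

>>> play_rows(
  fingers=[0.25, 0.25],
  slide=[
    [0, 0.05, 0],
    [0, 0.05, 0],
  ],
  spin=[0, 0],
)

```text
clock: 17.08
eef_pos: [0.4838, -0.2476, 0.0808]
ee_rot: [-1.572, -0.005, 3.026]
force: [-12.0, 2.8, 8.2]
width: 0.426
```

>>> play_rows(
  fingers=[0.25, 0.25],
  slide=[
    [0, 0.05, 0],
    [0, 0.05, 0],
  ],
  spin=[0, 0],
)

```text
clock: 17.32
eef_pos: [0.4838, -0.2476, 0.0807]
ee_rot: [-1.572, -0.005, 3.026]
force: [-15.0, 3.6, 14.8]
width: 0.426
```

The block bears on the bed. Easing it back about 2 mm to the toe, then letting go.

>>> play_rows(
  fingers=[0.25, 0.25, 0.25, 0.25],
  slide=[
    [0.05, -0.05, 0],
    [0.1, -0.05, 0],
    [0.15, -0.05, 0],
    [0.2, -0.05, 0],
  ],
  spin=[0, 0, 0, 0],
)

```text
clock: 17.82
eef_pos: [0.4823, -0.2474, 0.0808]
ee_rot: [-1.572, -0.003, 3.026]
force: [-8.6, 2.5, 5.6]
width: 0.429
```

Run:
```python
from h import *
rep()
```

```text
17.825 [ 0.48230462 -0.24742585  0.08076746] 37.776331265901334 [-9.00681870e+01 -1.65836021e-01  1.73361876e+02] F [-8.63475989  2.53707807  5.570615  ] M [0.23999274 1.31242577 0.0056952 ]
jig xy 0.0006498670097148063 -0.0003529688668808618
```

>>> play_rows(
  fingers=[0.46, 0.5, 0.6, 0.7, 0.8, 0.8, 0.8, 0.8],
  slide=[
    [0, 0, 0],
    [0, 0, 0],
    [0, 0, 0],
    [0, 0, 0],
    [0, 0, 0],
    [0, 0, 0],
    [0, -0.3, 0],
    [0, -0.6, 0],
  ],
  spin=[0, 0, 0, 0, 0, 0, 0, 0],
)

```text
clock: 18.82
eef_pos: [0.4832, -0.2479, 0.087]
ee_rot: [-1.571, 0.0, 3.025]
force: [-0.5, 0.4, 0.3]
width: 0.799
```

Run:
```python
from h import *
s=snapshot('wrist');save('w11',s);rep()
P=fcloud(s);u=[275,315,355];print([P[v,u,2].round(4).tolist() for v in (290,305,320,335)])
```

```text
18.875 [ 0.48331418 -0.247946    0.08738143] 70.08729893420437 [-8.99743736e+01  3.97852872e-02  1.73348044e+02] F [ 0.64123227 -0.13240441 -0.0804756 ] M [-2.67782159e-02  1.83890660e-01  1.43388112e-04]
jig xy 0.001712874112494034 -0.00075270323730845
[[0.0543, 0.0546, 0.0548], [0.0547, 0.0537, 0.0543], [0.0549, 0.0544, 0.0546], [0.0548, 0.0548, 0.055]]
```

View pics/w11.png

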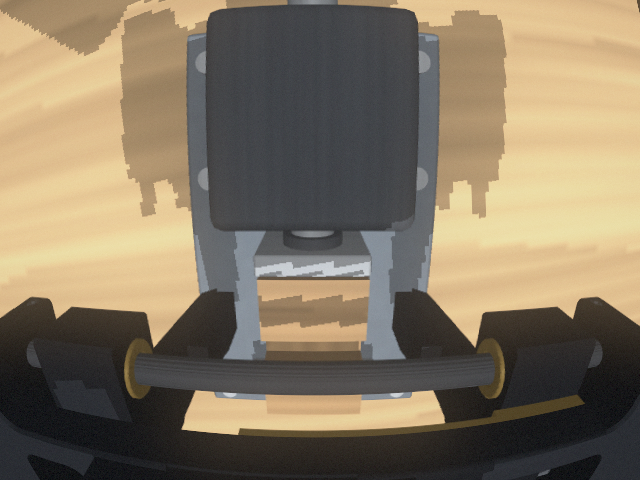

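The block lies level (top at 0.0545, expected 0.054) and the fingers are free. Retreating to the earlier viewpoint to check.

>>> play_rows(
  fingers=[0.8, 0.8, 0.8, 0.8, 0.8, 0.8, 0.8, 0.8],
  slide=[
    [0, -2, 0],
    [0, -5, 0],
    [0, -9, 0],
    [2, -13, 0],
    [5, -13.5, 0],
    [8, -13.5, 0],
    [9.5, -13.5, 0],
    [9.5, -13.5, 0],
  ],
  spin=[0, 0, 0, 0, 0, 0, 0, 0],
)

```text
clock: 19.88
eef_pos: [0.3884, -0.2368, 0.2221]
ee_rot: [-1.57, 0.0, 3.025]
force: [0.4, 0.1, -0.1]
width: 0.797
```

Run:
```python
from h import *
import pickle
s=snapshot('wrist');save('w12',s);rep()
P=fcloud(s);f=s['frame'].astype(int)
def rect(xy):
    c,(w,h),a=cv2.minAreaRect((xy*1000).astype(np.float32)); return np.round(c,1),round(w,1),round(h,1),round(a,2)
a=np.radians(-6.65);ex=np.array([np.cos(a),np.sin(a)]);ey=np.array([-np.sin(a),np.cos(a)])
wood=(P[:,:,2]>.049)&(P[:,:,2]<.060)&(f[:,:,0]-f[:,:,2]>25)&(np.hypot(P[:,:,0]-.482,P[:,:,1]+.247)<.06)
p=fplane(s,np.argwhere(wood)[:,::-1],.054)[:,:2];print('block',rect(p))
c=np.array(rect(p)[0])/1000
toe=(P[:,:,2]>.018)&(P[:,:,2]<.03)&(f.sum(2)>330)&(abs(f[:,:,0]-f[:,:,2])<30)&(abs(P[:,:,0]-.445)<.03)&(abs(P[:,:,1]+.244)<.05)
q=fplane(s,np.argwhere(toe)[:,::-1],.024)[:,:2];print('toe',rect(q));d=c-np.array(rect(q)[0])/1000
print('block - toe in jig axes (want 37,0):',d@ex*1000,d@ey*1000)
A=np.c_[P[wood][:,:2],np.ones(wood.sum())];k=np.linalg.lstsq(A,P[wood][:,2],rcond=None)[0];print('slope',k[:2],np.median(P[wood][:,2]))
pl=(P[:,:,2]>.044)&(P[:,:,2]<.058)&(abs(f[:,:,0]-f[:,:,2])<20)&(f.sum(2)>260)&(np.hypot(P[:,:,0]-.52,P[:,:,1]+.253)<.03)
if pl.sum()>30:
  z=fplane(s,np.argwhere(pl)[:,::-1],.052)[:,:2];dd=np.array(rect(z)[0])/1000-np.array(rect(q)[0])/1000;print('plate',rect(z),'joint ~',(dd@ex-.057)*1000)
t=snapshot('top');save('t12',t);u=snapshot('side');save('s12',u)
cv2.imwrite('pics/t12z.png',cv2.resize(t['frame'][180:310,140:460,::-1],(800,325),interpolation=cv2.INTER_CUBIC))
```

```text
19.925 [ 0.38893999 -0.23697973  0.22204175] 70.51768392651661 [-8.99743425e+01  3.78741660e-02  1.73317600e+02] F [0.61102285 1.13606477 0.10422146] M [-0.00159568  0.14357307  0.06478226]
jig xy -0.09329631702185762 -0.0007891275517422115
block (array([ 481.9, -248.7]), 37.7, 60.1, 83.06)
toe (array([ 445.1, -244. ]), 58.9, 13.1, 83.32)
block - toe in jig axes (want 37,0): 37.096691499769264 -0.40679204877479974
slope [-0.00018008 -0.00027999] 0.05456617249932377
plate (array([ 518.4, -253. ]), 40.1, 18.8, 78.0) joint ~ 16.849079778648296
```

View pics/w12.png

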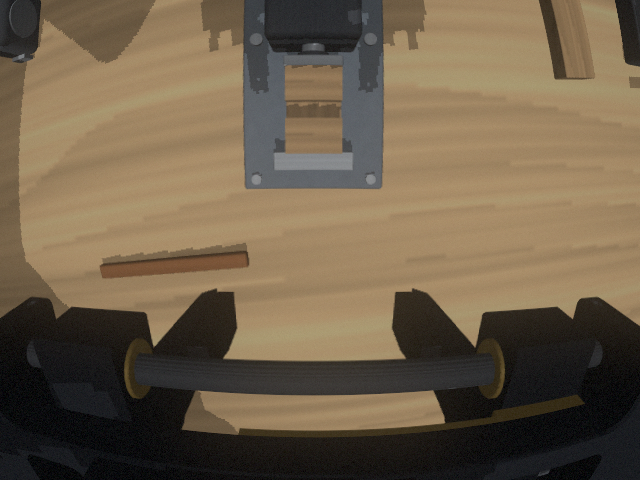

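View pics/s12.png

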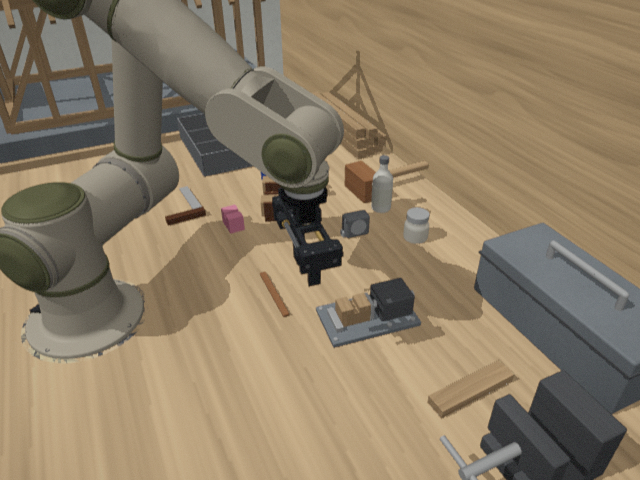

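View pics/t12.png

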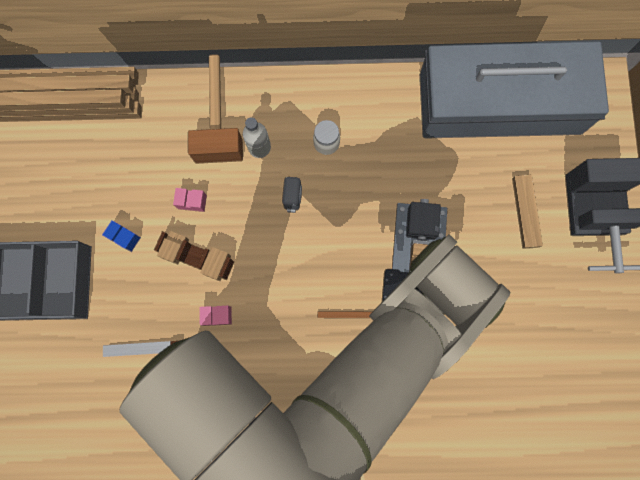

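The block sits 37.1 mm ahead of the toe's centre (should be 37) and 0.4 mm off across, groove up and level. The other two blocks are still in their slots at (171,247) and (217,264) in the top view. Handing in.

Run:
```python
from h import *
print(robot.hand_in()); print(robot.sense()['clock'])
```

```text
the job is handed in; nothing more can be done
None
the job is handed in; nothing more can be done
```

The grooved block is cramped in the jig and the job is handed in, with the clock at about 20 s of the 67 s allowed. The hand-in gives no verdict.

I lifted the block by its ends from the middle slot, set it on the bench at about (0.47, 0), and took it again by its sides. I then pushed the plunger to its stop, lowered the block behind the toe, eased it back and let go.

**Plunger push:** the wrist force rose to about 16 N with almost no further travel, against about 11 N for the spring alone at the stop. The 45 N limit applies to the block against the plunger, which I could not read directly.

**Final pose:**
- The block's centre was 37.1 mm from the toe's centre along the jig (it should be 37.0) and 0.4 mm off across.
- It was in line to within about 0.3° and level, with the groove up. Its top read 0.0546 m against the expected 0.054 m.
- The fingers were clear of it.

**Rest of the bench:** in the last top view the other two blocks were in their slots. The bench items in view looked unmoved, but the arm hid the try square's stock. I judged this by eye and did not measure it.

**Checks that failed or disagreed:**
- My image estimate of the plunger position (16.8 mm) was spoiled by a bad mask, so I ignored it. The squeeze rests on the block's fit against the toe instead.
- The top camera read about 3 mm off in x, and the wrist camera about 1.5 mm off to one side. I corrected the jig's position using the gripped block as the reference.

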